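# Unclamp a test sieve: two turns of the knurled nut, strap aside

## Task

Unclamp the test sieve on the little shaker, so that it can be taken out afterwards. Roll a fingertip along the knurled rim of the clamping nut and loosen it by two full turns, counter-clockwise seen from above, until its dark index mark has come round for the second time; then push the strap, which has risen with the nut, a quarter turn counter-clockwise, clear of the sieve. Only push, and lightly: do not pinch or lift anything, leave the sieve standing in its seat and the things lying about where they are.

Things in the scene. Friction and masses are not known exactly. Their poses are not given: they have to be found in the camera images.
- shaker: Sieve shaker, fixed, its place and yaw vary: grey round housing 152 mm across, 34 mm high, with a lug 56 mm wide towards its -x side. Origin on the worktop under the sieve's centre, z up. The clamp's upright stud is at local (-106, 0) mm, a fork for the strap's heel pin (68 mm high) at (-130, 0) mm, a control pod near (-60, 60) mm. Only stud, strap and nut stand higher than 68 mm
- stud_top (a point): Top end of the clamp's upright stud, 10 mm thick, on the axis of nut and strap; 129 mm above the worktop. To get here from its start the arm must not cross the tall grain mill on the worktop's right (it fills all beyond x = 0.44 m, right of y = -0.14 m): swing to the front close to the base, tool within 0.4 m of its axis.
- sieve_seat (a point): Point on the shaker's seat, 38 mm above the worktop, on the sieve's axis. A ring 6 mm high round it locates the sieve with 2 mm play
- test_sieve: Round steel test sieve, loose, 123 mm across, 45 mm high, standing on the seat; its top edge is 83 mm above the worktop. Origin at the centre of its underside
- clamp_head: Washer on the stud with all that rises with the nut (nut and strap); one body for contact forces. Origin on the stud's axis at the strap's underside, 84 mm above the worktop when tight; rises 3 mm per turn of the nut, pushed up by a spring
- nut_center (a point): Middle of the steel knurled nut, on the stud's axis at half height of its rim, 107 mm above the worktop at the start. Nut 18 mm high; rim of 18 upright round-crested ridges (20 degrees apart), radius 15.5 mm over them, 14 mm between. Strap's top 11 mm below this point. Free room for a finger all round. x axis: along the index mark, a dark radial line on the top face and down the rim
- clamp_nut (a joint): Turn of the nut, rad: 0 = tight, always so at the start, its mark then in line with the light line on the strap, pointing to the sieve. Grows as it is loosened, counter-clockwise seen from above; two full turns = 12.57; thread ends at 18.85. It turns evenly (friction 0.022 N m, 1.4 N at the rim) and stays where it is left
- strap_nose (a point): Point of the clamp strap at half its height, 60 mm from the stud's axis, at the start over the sieve's rim. Dark steel bar 12 mm thick, 24 mm wide, from the stud to its end 78 mm out (28 mm wide within 28 mm of the stud; the heel reaches 33 mm behind it). Underside 84 mm above the worktop, 6 mm more after two turns. x axis: from the stud to the nose
- sieve_strap (a joint): Swing of the strap about the stud, rad: 0 = nose over the sieve; grows counter-clockwise seen from above, to the shaker's +y side (its open side), stop at 1.75. Its heel pin, in the fork, locks it until the nut is about 1.6 turns loose; then it swings with friction 0.06 N m and stays where it is left
- spanner: Loose 162 mm spanner lying in front of the shaker; bystander. Origin at the centre of its underside
- marker: Loose 134 mm marker pen lying in front of the shaker; bystander. Origin at the centre of its underside
- star_knob: Loose black star knob, 48 mm, stud up, standing to the right of the shaker; bystander. Origin at the centre of its underside. (The fixed things about, too, but for the mill, are all under 80 mm high)
- hex_bolt_1: Loose 44 mm steel bolt standing on its head to the right of the shaker; bystander. Origin at the centre of its underside
- hex_bolt_2: Second such bolt, beside the first; bystander. Origin at the centre of its underside

How it is judged:
By the outcome, as a careful person would: the job done as asked, in the order asked, and still so for the second after the job is handed in, with the robot touching nothing.
It also fails if it takes over 72 s, if anything falls off the work surface, if the arm or the gripper's body presses on something with over 40 N, if the wrist force passes 120 N, or if a joint passes its speed limit or range.

## Robot

A 7-joint arm with a two-finger parallel gripper is mounted at the origin on a cart in front of the work surface, level with it; the furniture and walls round the work are solid. World frame = base frame: x ahead of the robot, y to its left, z up, the work surface at z = 0. Lengths are in m, angles in rad, forces in N, time in s.
With the tool pointing down it reaches from about 0.35 to 0.9 m from the base axis. Payload 19.9 kg.
Tool frame: the origin (TCP) lies at the very end of the fingers, on their centre line; the grasp point (between the pads) lies 19 mm behind it; z points along the fingers, y is the line along which they close (so a half turn about z gives the same grasp; the last joint's range is limited). The gripper opens to 85 mm and grips with 20 to 120 N. Pads are 22 mm wide; open, the fingers measure 114 mm over their backs; the gripper's body (76 mm by 85 mm) begins 54 mm behind the grasp point. The pads swing forward as they close: fully open they stand 13 mm farther back than shut.
Start: joints at [1.083, 0.417, -0.01, 1.614, 0.005, 1.111, -0.053], TCP at [0.27, -0.564, 0.231] pointing down, gripper open.
Joint ranges: [-2.81, 2.81], [-0.39, 2.02], [-1.27, 1.25], [0.06, 2.57], [-1.19, 4.33], [0.19, 2], [-2.82, 2.82]. Speed limits (rad/s): [1.89, 1.89, 2.39, 2.39, 3.01, 3.01, 3.01].

## Interface

Orientations are given as a 3x3 rotation matrix whose columns are the frame's x, y, z axes.
In Python, from workcell import robot, optics gives the robot as it stands (robot), with the cameras (optics).
- The arm moves only by the shell command python3 jog.py 'ROWS' [FORCE]. ROWS is a JSON object whose key "segments" holds a list of rows, 1 to 8 of them, each of 7 numbers: the finger opening in m, then dx, dy, dz in parts of the range, where 1.0 means 600 mm, then a rotation vector rx, ry, rz in shares of 4 rad (1.0 is 4 rad); each row is the pose to reach, as a shift and turn from the pose commanded when the command began, along the tool's axes at that moment; what a row does not reach only later rows make up. A row lasts 1/8 s, in which the tool goes at most 0.0625 m and 0.188 rad, less where a joint would pass 70% of its speed; a pose out of reach is approached as far as the arm can. The fingers move at their own pace and stop on an object; FORCE is the grip in N (left out, the last holds). Time passes only in rows, so rows that do not move let the fingers close. It prints the time, the measured TCP pose, the force, the opening and the grip force at its end. No shift or turn number may pass 1 either way. Input that does not fit is refused with a message, and nothing moves.
- robot.sense(): the state, without advancing time (a new reading comes with each control period).
- optics.get_image(name): name is "side" or "top"; returns a dict with "img" (400x640x3 uint8, red, green, blue), "fx", "fy", "cx", "cy" (pixels), "position" and "rotation" of the camera in the world. Camera axes: x right, y up, looking along -z (the intrinsics and any distortion apply to the point x, -y, -z); pixel columns grow to the right and rows downward; lengths in m; the calibration is good to about 2 mm. A picture is of the moment at which its call begins. There is no depth.
- robot.job_done(): hands the job in; it is judged then, once.
The state is a dict: "time_s": time; "q": joint angles; "qvel": joint speeds; "effort": joint torques, N m; "tool_pos": TCP position; "tool_rot": TCP orientation; "contact_force": force on the tool from outside, world axes, zero at the start; "ft_torque": the same for the moment, N m; "finger_gap": finger opening in m; "finger_force": force on a finger pad.
Only numpy, scipy, OpenCV 4.12 (cv2) and the standard library are available. Lean on these libraries where they do the work, as an engineer would, in place of code of your own. Each camera call takes 0.05 s, during which the arm holds its last target. There are 200 camera calls.

## Working session

There is one attempt and no reset: what is moved stays moved. The work goes in short steps, Python scripts to look and compute and a shell command to move; the robot and the scene stay as the last step left them, time stands still between calls to the robot, and variables do not carry over. Pictures are saved under pics/ and viewed, at most 10 in all, crops included, and the job is handed in when it is done.

```bash
ls; mkdir -p pics
python3 - <<'E'
from workcell import robot, optics
import cv2,numpy as np
for n in("side","top"):
    d=optics.get_image(n); cv2.imwrite(f"pics/{n}0.png",d["img"][:,:,::-1]); print(n,d["fx"],d["fy"],d["cx"],d["cy"],d["position"],np.array(d["rotation"]).round(4).tolist(),[k for k in d])
s=robot.sense(); print(s["time_s"],s["tool_pos"],np.round(s["tool_rot"],3).tolist(),s["finger_gap"])
E
```

```text
jog.py
pics
workcell.py
side 411.66710865304026 411.66710865304026 319.60891754207887 203.95118541568982 [0.40379042 0.78463857 0.41458909] [[-0.9786, 0.0698, -0.1935], [-0.2055, -0.3823, 0.9009], [-0.0111, 0.9214, 0.3885]] ['img', 'fx', 'fy', 'cx', 'cy', 'position', 'rotation']
top 520.3360384262126 520.3360384262126 315.7252411212561 193.12863411403094 [0.38833319 0.03421417 0.96445646] [[-0.1212, 0.9677, -0.2209], [-0.9926, -0.1186, 0.025], [-0.002, 0.2223, 0.975]] ['img', 'fx', 'fy', 'cx', 'cy', 'position', 'rotation']
0.1 [ 0.26992375 -0.56336946  0.23075625] [[0.902, 0.432, -0.001], [0.432, -0.902, 0.001], [-0.0, -0.001, -1.0]] 0.08560739497215444
```

View pics/top0.png

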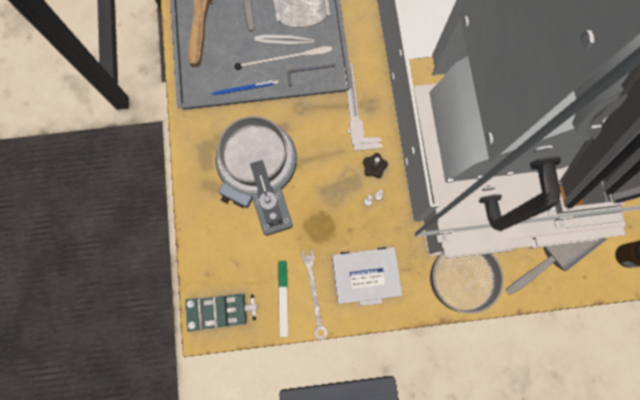

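View pics/side0.png

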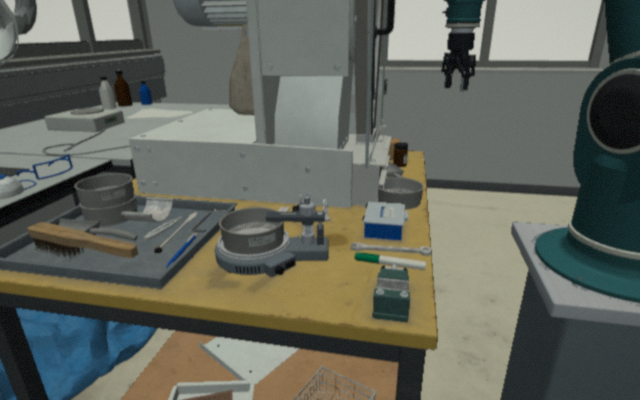

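The top view shows the sieve at about (253,150) and the nut/stud at about (267,200). In the side view the nut is at about (308,212). I'll zoom in on both.

```bash
cat > h.py <<'E'
import cv2,numpy as np
from workcell import robot, optics
def ray(d,u,v):
    R=np.array(d["rotation"]);c=np.array([(u-d["cx"])/d["fx"],-(v-d["cy"])/d["fy"],-1.]);return np.array(d["position"]),R@c
def onz(d,u,v,z):
    p,r=ray(d,u,v);return p+r*(z-p[2])/r[2]
def proj(d,P):
    c=np.array(d["rotation"]).T@(np.array(P)-d["position"]);return np.array([d["cx"]+d["fx"]*c[0]/-c[2],d["cy"]-d["fy"]*c[1]/-c[2]])
def crop(d,u0,v0,w,h,s):
    return cv2.resize(d["img"][v0:v0+h,u0:u0+w,::-1],None,fx=s,fy=s,interpolation=cv2.INTER_CUBIC)
E
python3 - <<'E'
from h import *
t=optics.get_image("top");s=optics.get_image("side")
a=crop(t,200,100,100,148,4);b=crop(s,250,180,100,148,4)
cv2.imwrite("pics/c1.png",np.hstack([a,b])[:592])
for p in[(253,152),]: print(onz(t,*p,.083))
print(onz(t,267,200,.116))
E
```

```text
[0.67567895 0.11271365 0.083     ]
[0.57880643 0.09450026 0.116     ]
```

View pics/c1.png

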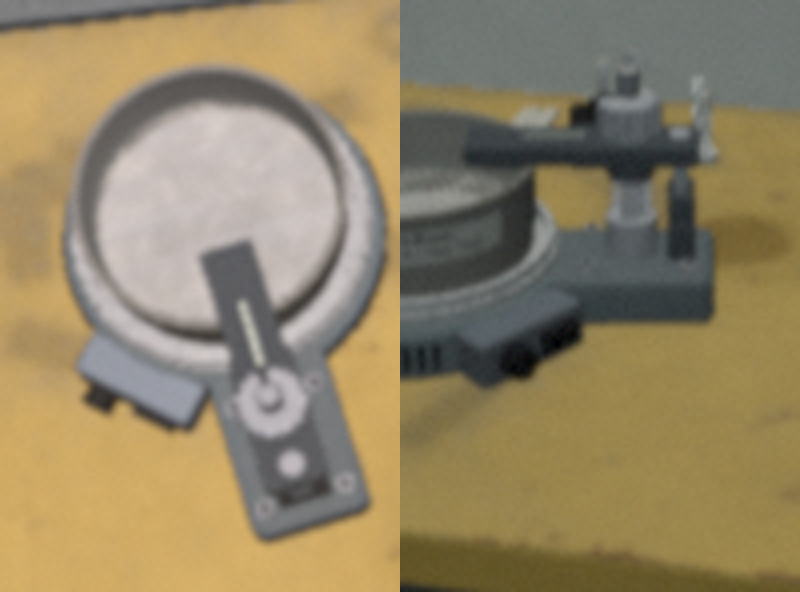

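Top crop: stud top at (267.5,199.2), nut top face centre at (267.5,200.8), sieve rim centre at about (252.5,150.5), and the light strap line running (260.5,176) to (265.5,191). Side crop: stud top at (307,197), nut middle at (308,209).

```bash
python3 - <<'E'
from h import *
t=optics.get_image("top");s=optics.get_image("side")
def tri(a,b):
    p,r=ray(t,*a);q,w=ray(s,*b);k=np.linalg.lstsq(np.c_[r,-w],q-p,rcond=None)[0];x,y=p+k[0]*r,q+k[1]*w;return (x+y)/2,np.linalg.norm(x-y)
print(tri((267.5,199.2),(307,196)), onz(t,267.5,199.2,.129),onz(t,267.5,200.8,.116))
a=onz(t,260.5,176,.096);b=onz(t,265.5,191,.096);print("line",a,b,np.degrees(np.arctan2(*(a-b)[1::-1])))
n=onz(t,256.8,161.5,.096);print("nose end",n)
c=onz(t,252.5,150.5,.083);S=onz(t,267.5,200,.12);print(c,np.linalg.norm((c-S)[:2]),np.degrees(np.arctan2(*(c-S)[1::-1])))
E
cat >> h.py <<'E'
S=np.array([.577,.093]);A=np.radians(11.5);e1=np.array([np.cos(A),np.sin(A)]);e2=np.array([-e1[1],e1[0]])
def loc(a,b,z): return np.r_[S+a*e1+b*e2,z]
def totool(P):
    s=robot.sense();return (np.array(s["tool_rot"]).T@(np.array(P)-s["tool_pos"])).round(4)
def st():
    s=robot.sense();p=np.array(s["tool_pos"]);d=p[:2]-S
    print("t",round(s["time_s"],2),"local mm",(1e3*np.array([d@e1,d@e2,p[2]])).round(1),"F loc",np.round([s["contact_force"][:2]@e1,s["contact_force"][:2]@e2,s["contact_force"][2]],1),"rotY",np.degrees(np.arctan2(s["tool_rot"][1][1],s["tool_rot"][0][1])).round(1),"q",np.round(s["q"],2))
E
python3 - <<'E'
from h import *
for P in[(.21,-.32,.23),(.33,-.17,.23),(.37,.0,.23),loc(-.07,.01,.2)]: print(totool(P))
E
```

```text
[ 0.0511 -0.2455  0.0012]
[ 0.2241 -0.329   0.0012]
[ 0.3337 -0.465   0.0013]
[ 0.4951 -0.4862  0.0313]
```

The manual's scale: shifts go in shares of 600 mm and turns go in shares of 4 rad. Converting my numbers, -0.33 m is -0.55, -0.06 m is -0.1, -0.6 rad is -0.15.

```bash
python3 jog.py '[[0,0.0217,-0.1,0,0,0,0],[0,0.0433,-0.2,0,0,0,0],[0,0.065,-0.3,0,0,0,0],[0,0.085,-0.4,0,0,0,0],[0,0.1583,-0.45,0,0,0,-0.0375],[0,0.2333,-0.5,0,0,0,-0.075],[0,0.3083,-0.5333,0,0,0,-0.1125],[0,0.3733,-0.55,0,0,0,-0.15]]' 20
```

```text
refused: ROWS must be an object with the rows under "segments". Nothing was moved.
```

I used the wrong layout. The manual says an object with the rows under "segments"; once more.

```bash
python3 jog.py '{"segments": [[0,0.0217,-0.1,0,0,0,0],[0,0.0433,-0.2,0,0,0,0],[0,0.065,-0.3,0,0,0,0],[0,0.085,-0.4,0,0,0,0],[0,0.1583,-0.45,0,0,0,-0.0375],[0,0.2333,-0.5,0,0,0,-0.075],[0,0.3083,-0.5333,0,0,0,-0.1125],[0,0.3733,-0.55,0,0,0,-0.15]]}' 20; python3 -c "
from h import *
st()
for P in[(.37,.0,.23),loc(-.07,.01,.2)]: print(totool(P))
s=robot.sense();print(np.arctan2(s['tool_rot'][1][1],s['tool_rot'][0][1])-A)"
```

```text
time_s: 1.3
tool_pos: [0.3303, -0.1677, 0.2316]
tool_rot: [[0.495, 0.869, 0.001], [0.869, -0.495, -0.001], [-0.0, 0.001, -1.0]]
contact_force: [0.4, -1.4, -0.3]
finger_gap: -0.0
finger_force: 0.0
t 1.3 local mm [-293.7 -206.2  231.6] F loc [ 0.1 -1.4 -0.3] rotY -29.7 q [ 0.74 -0.05 -0.34  2.18 -0.02  1.01 -0.11]
[ 0.1653 -0.0486  0.0015]
[0.3101 0.0259 0.0316]
-0.7188934341510902
```

Converted, 0.31 m is 0.5167, 0.165 m is 0.275, -0.719 rad is -0.1798.

```bash
python3 jog.py '{"segments": [[0,0.0917,-0.0267,0,0,0,-0.025],[0,0.1833,-0.0533,0,0,0,-0.05],[0,0.275,-0.08,0,0,0,-0.075],[0,0.3417,-0.0467,0.0133,0,0,-0.1025],[0,0.4083,-0.0133,0.0267,0,0,-0.13],[0,0.4667,0.0167,0.04,0,0,-0.155],[0,0.5167,0.0433,0.0533,0,0,-0.1798],[0,0.5167,0.0433,0.0533,0,0,-0.1798]]}'; python3 -c "
from h import *
st()
t=optics.get_image('top');s=optics.get_image('side')
cv2.imwrite('pics/c2.png',np.hstack([crop(t,200,100,100,148,4),crop(s,250,110,100,148,4)]))
for P in[loc(-.04,.01,.107)]: print(totool(P))"
```

```text
time_s: 2.3
tool_pos: [0.5079, 0.0875, 0.1984]
tool_rot: [[-0.196, 0.981, -0.001], [0.981, 0.196, 0.002], [0.002, -0.001, -1.0]]
contact_force: [-0.5, 0.0, -0.8]
finger_gap: 0.0002
finger_force: 0.0
t 2.3 local mm [-68.8   8.4 198.4] F loc [-0.4  0.1 -0.8] rotY 11.3 q [ 0.34  0.33 -0.68  1.9   0.24  1.   -0.25]
[0.0029 0.0303 0.092 ]
```

View pics/c2.png

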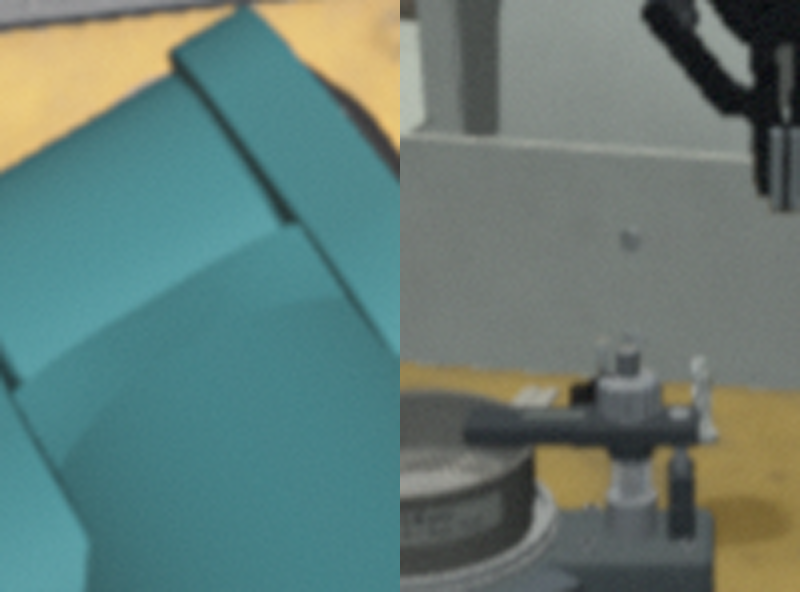

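Side view: the closed fingertip is up and to the right of the nut, about 13 mm half-thickness, with the finger backs ending about 7 mm above the tip. The stud top is at crop (628,350) and the top view is blocked by the arm. I'll lower the tool behind the nut and feel for contact.

Converted, 0.093 m is 0.155, 0.045 m is 0.075.

```bash
python3 jog.py '{"segments": [[0,0.0033,0.0167,0.075,0,0,0],[0,0.005,0.0417,0.155,0,0,0],[0,0.005,0.0417,0.155,0,0,0]]}'; python3 -c "
from h import *
st()"; python3 jog.py '{"segments": [[0,0,0.0133,0,0,0,0],[0,0,0.02,0,0,0,0],[0,0,0.0233,0,0,0,0]]}'; python3 -c "
from h import *
st()"
```

```text
time_s: 2.78
tool_pos: [0.5294, 0.0933, 0.1042]
tool_rot: [[-0.193, 0.981, -0.005], [0.981, 0.193, -0.0], [0.001, -0.005, -1.0]]
contact_force: [-0.2, 0.2, 1.5]
finger_gap: -0.0
finger_force: 0.0
t 2.77 local mm [-46.6   9.8 104.2] F loc [-0.2  0.2  1.5] rotY 11.1 q [ 0.26  0.5  -0.61  1.92  0.37  0.84 -0.36]
time_s: 3.15
tool_pos: [0.5455, 0.0966, 0.1076]
tool_rot: [[-0.193, 0.981, 0.002], [0.981, 0.193, -0.0], [-0.0, 0.002, -1.0]]
contact_force: [-0.3, -0.1, 0.7]
finger_gap: -0.0001
finger_force: 0.0
t 3.15 local mm [-30.2   9.8 107.6] F loc [-0.3 -0.   0.7] rotY 11.2 q [ 0.25  0.52 -0.61  1.88  0.38  0.86 -0.36]
```

Converted, 0.002 m is 0.0033, 0.001 m is 0.0017.

```bash
python3 jog.py '{"segments": [[0,0,0.0017,0.0017,0,0,0],[0,0,0.0033,0.0033,0,0,0]]}'|grep -E "force:"; python3 -c "
from h import *
st()"; python3 jog.py '{"segments": [[0,0,0.0017,0,0,0,0],[0,0,0.0025,0,0,0,0]]}'; python3 -c "
from h import *
st()"
```

```text
contact_force: [-0.1, 0.2, 0.0]
finger_force: 0.0
t 3.4 local mm [-28.9  10.  104.4] F loc [-0.   0.2  0. ] rotY 11.2 q [ 0.24  0.52 -0.6   1.88  0.38  0.86 -0.36]
time_s: 3.65
tool_pos: [0.5482, 0.0974, 0.1043]
tool_rot: [[-0.194, 0.981, -0.0], [0.981, 0.194, 0.0], [0.0, -0.0, -1.0]]
contact_force: [0.1, -0.8, 1.1]
finger_gap: -0.0003
finger_force: 0.0
t 3.65 local mm [-27.3  10.  104.3] F loc [-0.1 -0.8  1.1] rotY 11.2 q [ 0.24  0.53 -0.6   1.87  0.39  0.86 -0.36]
```

Converted, 0.0015 m is 0.0025, 0.001 m is 0.0017.

```bash
cat > /tmp/s.sh <<'E'
python3 -c "
from h import *
st()"
E
python3 jog.py '{"segments": [[0,0,0.0017,0,0,0,0],[0,0,0.0025,0,0,0,0]]}'>/dev/null; sh /tmp/s.sh;  python3 jog.py '{"segments": [[0,0,0.0017,0,0,0,0],[0,0,0.0025,0,0,0,0]]}' >/dev/null; sh /tmp/s.sh;  python3 jog.py '{"segments": [[0,0,0.0017,0,0,0,0],[0,0,0.0017,0,0,0,0]]}' >/dev/null; sh /tmp/s.sh
```

```text
t 3.9 local mm [-25.8  10.  104.3] F loc [ 0.  -0.2  0.5] rotY 11.2 q [ 0.24  0.53 -0.6   1.87  0.39  0.86 -0.36]
t 4.15 local mm [-24.5  10.  104.2] F loc [-1.1 -0.3 -0.1] rotY 11.2 q [ 0.24  0.53 -0.6   1.87  0.39  0.86 -0.36]
t 4.4 local mm [-23.8  10.  104.1] F loc [-4.5  0.9  1.2] rotY 11.2 q [ 0.24  0.53 -0.6   1.86  0.39  0.86 -0.36]
```

```bash
python3 jog.py '{"segments": [[0,-0.005,0.0008,0,0,0,0],[0,-0.01,0.0008,0,0,0,0],[0,-0.015,0.0008,0,0,0,0]]}' >/dev/null; sh /tmp/s.sh;  python3 jog.py '{"segments": [[0,-0.005,0,0,0,0,0],[0,-0.01,0,0,0,0,0],[0,-0.015,0,0,0,0,0]]}' >/dev/null; sh /tmp/s.sh
python3 - <<'E'
from h import *
s=optics.get_image('side');cv2.imwrite('pics/c3.png',crop(s,270,150,80,90,6))
E
```

```text
t 4.78 local mm [-24.3   1.5 103.9] F loc [-11.4   2.7   4.5] rotY 11.2 q [ 0.26  0.53 -0.6   1.86  0.39  0.87 -0.34]
t 5.15 local mm [-23.9  -7.9 104. ] F loc [-6.3  0.5  1.5] rotY 11.2 q [ 0.27  0.53 -0.6   1.86  0.39  0.87 -0.32]
```

View pics/c3.png

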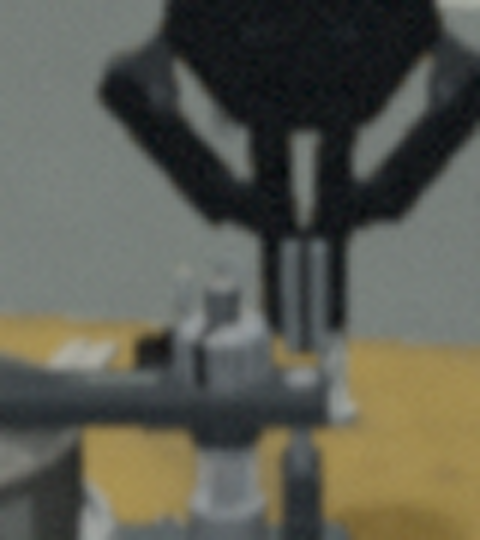

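The side crop shows the index mark now facing the camera at (200,360), with the nut centre at x≈223. That is about 1.1 rad turned for an 18 mm stroke, so it is rolling without slip. Next I go round the corner.

Converted, -0.0105 m is -0.0175, -0.0088 m is -0.0147.

```bash
python3 jog.py '{"segments": [[0,-0.005,0,0,0,0,0],[0,-0.0083,0.0003,0,0,0,0],[0,-0.0117,0.0008,0,0,0,0],[0,-0.0147,0.002,0,0,0,0],[0,-0.0175,0.0033,0,0,0,0]]}' >/dev/null; sh /tmp/s.sh;  python3 jog.py '{"segments": [[0,-0.0027,0.002,0,0,0,0],[0,-0.0052,0.004,0,0,0,0]]}' >/dev/null; sh /tmp/s.sh
```

```text
t 5.83 local mm [-20.7 -18.7 104.4] F loc [ 0.7 -0.2 -0.9] rotY 11.2 q [ 0.29  0.54 -0.6   1.85  0.39  0.87 -0.3 ]
t 6.08 local mm [-18.5 -21.8 104.3] F loc [ 0.7 -0.5 -0.4] rotY 11.2 q [ 0.29  0.54 -0.6   1.85  0.39  0.87 -0.3 ]
```

Converted, 0.0015 m is 0.0025, 0.001 m is 0.0017.

```bash
python3 jog.py '{"segments": [[0,0.0017,0.0017,0,0,0,0],[0,0.0025,0.0025,0,0,0,0]]}' >/dev/null; sh /tmp/s.sh;  python3 jog.py '{"segments": [[0,0.0017,0.0017,0,0,0,0],[0,0.0017,0.0017,0,0,0,0]]}' >/dev/null; sh /tmp/s.sh;python3 jog.py '{"segments": [[0,0.0017,0.0017,0,0,0,0],[0,0.0017,0.0017,0,0,0,0]]}' >/dev/null; sh /tmp/s.sh
```

```text
t 6.33 local mm [-17.1 -20.  104.3] F loc [-0.3  0.6 -1.4] rotY 11.2 q [ 0.28  0.54 -0.6   1.85  0.39  0.87 -0.3 ]
t 6.58 local mm [-16.4 -19.5 104.1] F loc [-3.7 -3.4  1. ] rotY 11.2 q [ 0.28  0.54 -0.59  1.84  0.39  0.87 -0.3 ]
t 6.83 local mm [-15.9 -19.3 104. ] F loc [-6.6 -6.3  3.2] rotY 11.1 q [ 0.28  0.54 -0.59  1.84  0.39  0.88 -0.31]
```

Converted, -0.0028 m is -0.0047, 0.0027 m is 0.0045.

```bash
python3 jog.py '{"segments": [[0,-0.003,0.002,0,0,0,0],[0,-0.0047,0.0045,0,0,0,0]]}' >/dev/null; sh /tmp/s.sh;  python3 jog.py '{"segments": [[0,-0.0013,0.0028,0,0,0,0],[0,-0.0025,0.006,0,0,0,0]]}' >/dev/null; sh /tmp/s.sh;python3 jog.py '{"segments": [[0,-0.0005,0.0033,0,0,0,0],[0,-0.0008,0.0067,0,0,0,0]]}' >/dev/null; sh /tmp/s.sh
```

```text
t 7.08 local mm [-12.6 -21.1 104.2] F loc [-4.5 -3.2 -0.2] rotY 11.2 q [ 0.28  0.55 -0.59  1.83  0.39  0.88 -0.3 ]
t 7.33 local mm [ -9.2 -23.  104.1] F loc [-5.1 -5.3  0.2] rotY 11.2 q [ 0.28  0.55 -0.59  1.82  0.39  0.88 -0.3 ]
t 7.58 local mm [ -5.2 -24.4 104.1] F loc [ -5.9 -10.5   2.6] rotY 11.1 q [ 0.28  0.56 -0.59  1.81  0.39  0.89 -0.3 ]
```

Converted, 0.006 m is 0.01, 0.004 m is 0.0067.

```bash
python3 jog.py '{"segments": [[0,-0.0017,0.0033,0,0,0,0],[0,-0.0017,0.0067,0,0,0,0],[0,-0.0017,0.01,0,0,0,0]]}' >/dev/null; sh /tmp/s.sh;  python3 jog.py '{"segments": [[0,0,0.0033,0,0,0,0],[0,0,0.0067,0,0,0,0],[0,0,0.01,0,0,0,0]]}' >/dev/null; sh /tmp/s.sh
```

```text
t 7.95 local mm [  1.5 -25.1 104.4] F loc [-0.9 -7.6  1.5] rotY 11.1 q [ 0.28  0.57 -0.59  1.8   0.4   0.89 -0.3 ]
t 8.32 local mm [  7.6 -25.  104.5] F loc [-0.5 -6.   1.5] rotY 11.1 q [ 0.27  0.58 -0.59  1.78  0.4   0.9  -0.3 ]
```

Converted, 0.003 m is 0.005, 0.0015 m is 0.0025.

```bash
python3 jog.py '{"segments": [[0,0.0008,0.0025,0,0,0,0],[0,0.002,0.005,0,0,0,0]]}' >/dev/null; sh /tmp/s.sh;  python3 jog.py '{"segments": [[0,0.0017,0.0028,0,0,0,0],[0,0.0033,0.0057,0,0,0,0]]}' >/dev/null; sh /tmp/s.sh
```

```text
t 8.57 local mm [ 10.8 -24.  104.6] F loc [ 0.4 -7.7  2.5] rotY 11.1 q [ 0.27  0.58 -0.58  1.77  0.4   0.9  -0.3 ]
t 8.82 local mm [ 14.5 -22.1 104.7] F loc [ 2.2 -8.3  1.3] rotY 11.1 q [ 0.26  0.59 -0.58  1.77  0.4   0.91 -0.3 ]
```

Converted, 0.0036 m is 0.006, 0.0018 m is 0.003.

```bash
python3 jog.py '{"segments": [[0,0.0013,0.003,0,0,0,0],[0,0.0025,0.006,-0.0008,0,0,0]]}' >/dev/null; sh /tmp/s.sh;  python3 jog.py '{"segments": [[0,0.002,0.0027,0,0,0,0],[0,0.004,0.0052,-0.0008,0,0,0]]}' >/dev/null; sh /tmp/s.sh;  python3 jog.py '{"segments": [[0,0.0025,0.002,0,0,0,0],[0,0.0052,0.004,-0.0008,0,0,0]]}' >/dev/null; sh /tmp/s.sh
```

```text
t 9.07 local mm [ 17.8 -20.3 105. ] F loc [-0.9 -5.1 -0.8] rotY 11.1 q [ 0.26  0.59 -0.58  1.76  0.4   0.91 -0.3 ]
t 9.32 local mm [ 20.9 -17.8 105.4] F loc [ 1.9 -6.4 -1.2] rotY 11.1 q [ 0.25  0.6  -0.58  1.75  0.4   0.92 -0.31]
t 9.57 local mm [ 23.7 -15.1 106. ] F loc [ 5.3 -7.7 -2.9] rotY 11.1 q [ 0.24  0.6  -0.58  1.74  0.4   0.92 -0.31]
```

Converted, 0.0036 m is 0.006, 0.0018 m is 0.003.

```bash
python3 jog.py '{"segments": [[0,0.003,0.0012,0,0,0,0],[0,0.006,0.0022,0,0,0,0]]}' >/dev/null; sh /tmp/s.sh;  python3 jog.py '{"segments": [[0,0.0033,0.0003,0,0,0,0],[0,0.0067,0.0005,0,0,0,0]]}' >/dev/null; sh /tmp/s.sh;  python3 jog.py '{"segments": [[0,0.0033,0,0,0,0,0],[0,0.0067,0,0,0,0,0]]}' >/dev/null; sh /tmp/s.sh
```

```text
t 9.82 local mm [ 25.7 -11.6 106.3] F loc [ 9.9 -7.9 -2.3] rotY 11.1 q [ 0.24  0.6  -0.58  1.74  0.4   0.92 -0.32]
t 10.07 local mm [ 27.   -7.2 106.8] F loc [12.9 -4.7 -1.6] rotY 11.1 q [ 0.23  0.6  -0.58  1.74  0.4   0.92 -0.32]
t 10.32 local mm [ 27.3  -2.6 107. ] F loc [15.5 -3.5 -0.2] rotY 11.1 q [ 0.22  0.6  -0.58  1.74  0.4   0.92 -0.33]
```

Converted, 0.006 m is 0.01, 0.004 m is 0.0067.

```bash
python3 jog.py '{"segments": [[0,0.0033,0.0017,0.0008,0,0,0],[0,0.0067,0.0027,0.0008,0,0,0],[0,0.01,0.0027,0.0008,0,0,0]]}' >/dev/null; sh /tmp/s.sh;  python3 jog.py '{"segments": [[0,0.0033,0,0,0,0,0],[0,0.0067,0,0,0,0,0],[0,0.01,0,0,0,0,0]]}' >/dev/null; sh /tmp/s.sh
python3 - <<'E'
from h import *
s=optics.get_image('side');cv2.imwrite('pics/c4.png',crop(s,270,150,80,90,6))
E
```

```text
t 10.7 local mm [ 28.2   3.8 106.4] F loc [ 9.3 -1.9  3.2] rotY 11.2 q [ 0.21  0.6  -0.58  1.73  0.4   0.92 -0.34]
t 11.07 local mm [ 27.8  10.  106.2] F loc [ 4.9 -0.6  4. ] rotY 11.2 q [ 0.2   0.6  -0.58  1.74  0.4   0.92 -0.35]
```

View pics/c4.png

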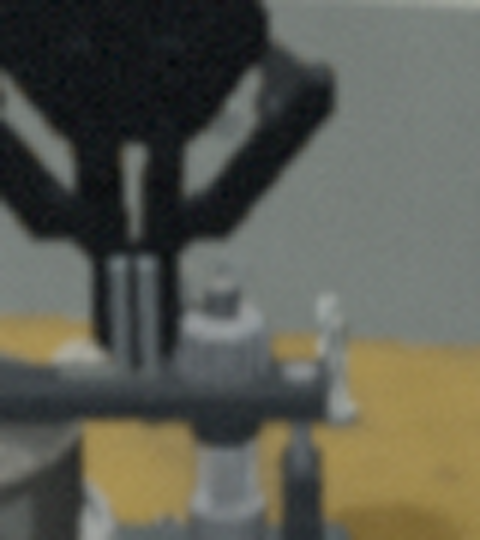

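The mark is out of sight in this view. By path length the nut is at about 5.8 rad, with the mark pointing near the sieve, so that is consistent. Finger at crop (135,340), nut at (225,340). I'll continue round the +y side.

Converted, 0.0038 m is 0.0063, 0.002 m is 0.0033.

```bash
python3 jog.py '{"segments": [[0,0.0033,-0.001,0,0,0,0],[0,0.0063,-0.0027,0,0,0,0]]}' >/dev/null; sh /tmp/s.sh;  python3 jog.py '{"segments": [[0,0.0027,-0.0018,0,0,0,0],[0,0.0052,-0.0037,0,0,0,0]]}' >/dev/null; sh /tmp/s.sh;  python3 jog.py '{"segments": [[0,0.002,-0.0025,0,0,0,0],[0,0.004,-0.0052,0,0,0,0]]}' >/dev/null; sh /tmp/s.sh
```

```text
t 11.38 local mm [ 25.9  14.  106.1] F loc [6.9 0.5 3.9] rotY 11.2 q [ 0.2   0.6  -0.59  1.74  0.4   0.92 -0.36]
t 11.62 local mm [ 23.5  17.3 106. ] F loc [3.2 1.6 2.9] rotY 11.2 q [ 0.2   0.6  -0.59  1.75  0.4   0.92 -0.36]
t 11.88 local mm [ 20.2  19.8 105.8] F loc [5.9 2.4 2.7] rotY 11.2 q [ 0.19  0.59 -0.59  1.76  0.4   0.91 -0.37]
```

Converted, -0.0033 m is -0.0055, 0.0018 m is 0.003.

```bash
python3 jog.py '{"segments": [[0,0.0015,-0.0027,-0.0008,0,0,0],[0,0.003,-0.0055,-0.0017,0,0,0]]}' >/dev/null; sh /tmp/s.sh;  python3 jog.py '{"segments": [[0,0.001,-0.003,0,0,0,0],[0,0.002,-0.006,-0.0008,0,0,0]]}' >/dev/null; sh /tmp/s.sh;  python3 jog.py '{"segments": [[0,0.0003,-0.0033,0,0,0,0],[0,0.0007,-0.0067,0,0,0,0]]}' >/dev/null; sh /tmp/s.sh
```

```text
t 12.12 local mm [ 16.7  22.  106.5] F loc [ 7.2  5.9 -3.3] rotY 11.2 q [ 0.19  0.59 -0.59  1.76  0.4   0.91 -0.37]
t 12.38 local mm [ 13.1  23.9 106.9] F loc [ 7.9  9.2 -5.6] rotY 11.3 q [ 0.19  0.58 -0.59  1.77  0.4   0.91 -0.37]
t 12.62 local mm [  9.   25.3 107. ] F loc [ 5.7 14.8 -2.5] rotY 11.3 q [ 0.2   0.58 -0.6   1.78  0.4   0.9  -0.37]
```

Converted, -0.006 m is -0.01, -0.004 m is -0.0067.

```bash
python3 jog.py '{"segments": [[0,0.002,-0.0033,0,0,0,0],[0,0.0023,-0.0067,0,0,0,0],[0,0.0023,-0.01,0,0,0,0]]}' >/dev/null; sh /tmp/s.sh;  python3 jog.py '{"segments": [[0,0,-0.0033,0,0,0,0],[0,0,-0.0067,0,0,0,0],[0,0,-0.01,0,0,0,0]]}' >/dev/null; sh /tmp/s.sh
```

```text
t 13.0 local mm [  2.4  26.3 106.9] F loc [ 2.7 10.8 -0.3] rotY 11.3 q [ 0.2   0.57 -0.6   1.8   0.39  0.9  -0.38]
t 13.38 local mm [ -3.7  26.1 106.9] F loc [-0.3  8.6  1.8] rotY 11.3 q [ 0.2   0.56 -0.6   1.81  0.39  0.89 -0.38]
```

Converted, -0.004 m is -0.0067, -0.002 m is -0.0033.

```bash
python3 jog.py '{"segments": [[0,-0.0008,-0.0033,0,0,0,0],[0,-0.0017,-0.0067,0,0,0,0]]}' >/dev/null; sh /tmp/s.sh;  python3 jog.py '{"segments": [[0,-0.0013,-0.003,0,0,0,0],[0,-0.0027,-0.006,0,0,0,0]]}' >/dev/null; sh /tmp/s.sh;  python3 jog.py '{"segments": [[0,-0.0017,-0.0028,0,0,0,0],[0,-0.0033,-0.0057,0,0,0,0]]}' >/dev/null; sh /tmp/s.sh
```

```text
t 13.62 local mm [ -7.8  25.  106.9] F loc [-0.6  7.7  4.1] rotY 11.3 q [ 0.21  0.55 -0.6   1.82  0.39  0.89 -0.38]
t 13.88 local mm [-11.5  23.1 106.9] F loc [-2.2  6.6  3.9] rotY 11.3 q [ 0.21  0.55 -0.6   1.83  0.39  0.88 -0.38]
t 14.12 local mm [-14.9  21.  106.8] F loc [-0.   5.2  1.4] rotY 11.3 q [ 0.22  0.54 -0.6   1.84  0.39  0.88 -0.37]
```

Converted, -0.003 m is -0.005, -0.0026 m is -0.0043.

```bash
python3 jog.py '{"segments": [[0,-0.0022,-0.0025,0,0,0,0],[0,-0.0043,-0.005,0,0,0,0]]}' >/dev/null; sh /tmp/s.sh;  python3 jog.py '{"segments": [[0,-0.0025,-0.002,0,0,0,0],[0,-0.0052,-0.004,0,0,0,0]]}' >/dev/null; sh /tmp/s.sh;  python3 jog.py '{"segments": [[0,-0.003,-0.0013,0,0,0,0],[0,-0.006,-0.0025,0,0,0,0]]}' >/dev/null; sh /tmp/s.sh
python3 - <<'E'
from h import *
s=optics.get_image('side');cv2.imwrite('pics/c5.png',crop(s,270,150,80,90,6))
E
```

```text
t 14.38 local mm [-18.1  18.5 106.8] F loc [-2.1  6.8  3.6] rotY 11.3 q [ 0.23  0.54 -0.6   1.85  0.38  0.87 -0.37]
t 14.62 local mm [-20.9  15.7 106.7] F loc [-7.1  8.5  6.8] rotY 11.3 q [ 0.23  0.53 -0.6   1.86  0.38  0.87 -0.36]
t 14.88 local mm [-23.   12.1 106.6] F loc [-11.6   8.5   8.9] rotY 11.3 q [ 0.24  0.53 -0.6   1.86  0.38  0.87 -0.36]
```

View pics/c5.png

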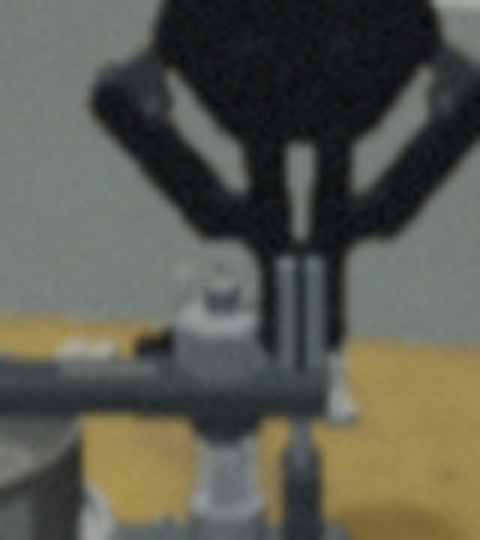

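Mark still hidden. The estimate is about 10.1 rad, which would put the mark at 220° on the far side, so that fits. I'll do the heel-side stroke next, about 38 mm more in all.

Converted, -0.007 m is -0.0117, -0.004 m is -0.0067.

```bash
python3 jog.py '{"segments": [[0,-0.0033,-0.002,-0.0008,0,0,0],[0,-0.0067,-0.003,-0.0013,0,0,0],[0,-0.0117,-0.003,-0.0013,0,0,0]]}' >/dev/null; sh /tmp/s.sh;  python3 jog.py '{"segments": [[0,-0.0033,0,0,0,0,0],[0,-0.0067,0,0,0,0,0],[0,-0.0117,0,0,0,0,0]]}' >/dev/null; sh /tmp/s.sh;  python3 jog.py '{"segments": [[0,-0.0033,0,0,0,0,0],[0,-0.0067,0,0,0,0,0],[0,-0.01,0,0,0,0,0]]}' >/dev/null; sh /tmp/s.sh
```

```text
t 15.3 local mm [-25.    3.9 107.1] F loc [-10.1   3.3   4.9] rotY 11.2 q [ 0.25  0.53 -0.6   1.86  0.38  0.87 -0.34]
t 15.68 local mm [-25.2  -3.3 107. ] F loc [-9.1  3.5  3.3] rotY 11.2 q [ 0.26  0.53 -0.6   1.86  0.38  0.87 -0.33]
t 16.05 local mm [-24.4  -9.8 107.1] F loc [-3.7  0.6 -0.9] rotY 11.2 q [ 0.28  0.53 -0.6   1.86  0.38  0.87 -0.32]
```

Converted, -0.003 m is -0.005, 0.0024 m is 0.004.

```bash
python3 jog.py '{"segments": [[0,-0.0025,0.0017,0,0,0,0],[0,-0.005,0.004,0,0,0,0]]}' >/dev/null; sh /tmp/s.sh;  python3 jog.py '{"segments": [[0,-0.0025,0.002,0,0,0,0],[0,-0.0052,0.0042,0,0,0,0]]}' >/dev/null; sh /tmp/s.sh;  python3 jog.py '{"segments": [[0,-0.002,0.0025,0,0,0,0],[0,-0.0042,0.0052,0,0,0,0]]}' >/dev/null; sh /tmp/s.sh
```

```text
t 16.3 local mm [-22.2 -13.4 107.1] F loc [-8.2 -2.3  0.9] rotY 11.2 q [ 0.28  0.53 -0.6   1.86  0.38  0.87 -0.31]
t 16.55 local mm [-19.4 -16.8 107.2] F loc [-5.  -1.4  0.1] rotY 11.1 q [ 0.28  0.53 -0.6   1.85  0.38  0.88 -0.31]
t 16.8 local mm [-16.2 -19.2 107.2] F loc [-5.6 -1.9 -1. ] rotY 11.1 q [ 0.28  0.54 -0.6   1.84  0.38  0.88 -0.3 ]
```

Converted, -0.207 m is -0.345, -0.08 m is -0.1333.

```bash
python3 jog.py '{"segments": [[0,-0.0133,-0.0167,0,0,0,0],[0,-0.025,-0.0333,-0.075,0,0,0],[0,-0.0583,-0.1083,-0.125,0,0,0],[0,-0.0917,-0.1917,-0.1333,0,0,0],[0,-0.125,-0.275,-0.1333,0,0,0],[0,-0.15,-0.345,-0.1333,0,0,0],[0,-0.15,-0.345,-0.1333,0,0,0]]}' >/dev/null; sh /tmp/s.sh
python3 - <<'E'
from h import *
t=optics.get_image('top');s=optics.get_image('side');cv2.imwrite('pics/c6.png',np.hstack([crop(t,235,150,55,90,6),crop(s,270,150,75,90,6)]))
E
```

```text
t 17.68 local mm [-225.8 -108.9  187.7] F loc [-0.   0.  -0.4] rotY 11.0 q [ 0.73  0.06 -0.67  2.2   0.05  0.89  0.22]
```

View pics/c6.png

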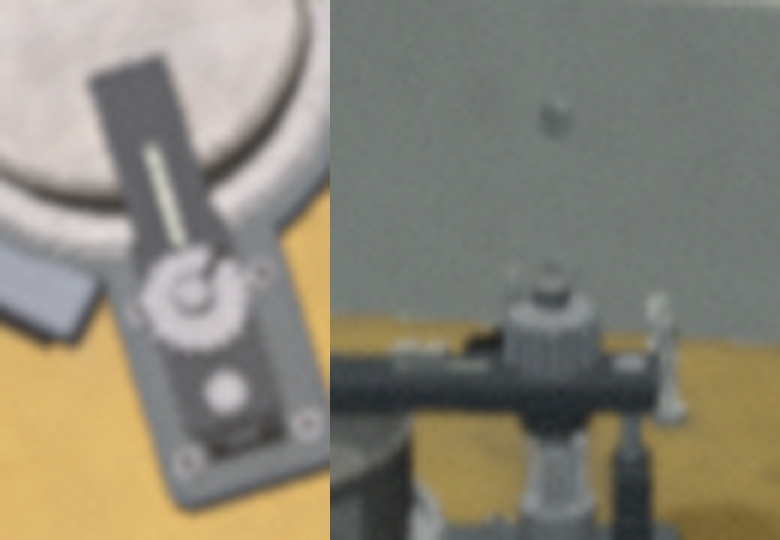

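Top crop: the mark points to (222,258) from the nut centre (197,299), and the strap's light line runs (180,240) to (150,150). About 50° (0.88 rad) is still missing, i.e. a 13.6 mm stroke. I'll go back for it on the heel side.

```bash
python3 -c "
from h import *
for P in[loc(-.1,0,.17),loc(-.04,.0055,.1075),loc(-.0265,.0055,.1075)]: print(totool(P))"
```

```text
[0.1087 0.1223 0.018 ]
[0.1147 0.1822 0.0805]
[0.1148 0.1957 0.0805]
```

Converted, 0.1955 m is 0.3258, 0.189 m is 0.315.

```bash
python3 jog.py '{"segments": [[0,0.0633,0.07,0.01,0,0,0],[0,0.1267,0.14,0.02,0,0,0],[0,0.1817,0.2033,0.03,0,0,0],[0,0.1867,0.2533,0.0833,0,0,0],[0,0.1912,0.3033,0.1333,0,0,0],[0,0.1912,0.315,0.1342,0,0,0],[0,0.1912,0.3258,0.1342,0,0,0],[0,0.1912,0.3258,0.1342,0,0,0]]}' >/dev/null; sh /tmp/s.sh
```

```text
t 18.77 local mm [-26.7   6.3 107.9] F loc [0.2 0.1 0. ] rotY 11.2 q [ 0.3   0.54 -0.67  1.87  0.42  0.88 -0.38]
```

Converted, 0.003 m is 0.005, 0.0028 m is 0.0047.

```bash
python3 jog.py '{"segments": [[0,0,0.0025,0,0,0,0],[0,0,0.0047,0,0,0,0],[0,0,0.005,0,0,0,0]]}' >/dev/null; sh /tmp/s.sh
```

```text
t 19.15 local mm [-25.1   6.1 107.2] F loc [-9.8  1.   5.3] rotY 11.2 q [ 0.29  0.54 -0.66  1.86  0.42  0.88 -0.38]
```

The manual's scale: shifts go in shares of 600 mm and turns go in shares of 4 rad. Converting my numbers, -0.0138 m is -0.023, -0.0125 m is -0.0208.

```bash
python3 jog.py '{"segments": [[0,-0.0042,-0.0008,0,0,0,0],[0,-0.0083,-0.0008,0,0,0,0],[0,-0.0125,-0.0008,0,0,0,0],[0,-0.0167,-0.0008,0,0,0,0],[0,-0.0208,-0.0008,0,0,0,0],[0,-0.023,-0.0008,0,0,0,0]]}' >/dev/null; sh /tmp/s.sh; python3 jog.py '{"segments": [[0,0,-0.01,0,0,0,0],[0,-0.0167,-0.0333,-0.075,0,0,0],[0,-0.05,-0.1083,-0.125,0,0,0],[0,-0.1,-0.1833,-0.1333,0,0,0],[0,-0.1417,-0.2583,-0.1333,0,0,0],[0,-0.175,-0.3333,-0.1333,0,0,0],[0,-0.175,-0.3333,-0.1333,0,0,0]]}' >/dev/null; sh /tmp/s.sh
python3 - <<'E'
from h import *
t=optics.get_image('top');s=optics.get_image('side');cv2.imwrite('pics/c7.png',np.hstack([crop(t,235,150,55,90,6),crop(s,270,150,75,90,6)]))
for P in[loc(-.03,-.1,.18),loc(.0,-.07,.18),loc(.055,-.045,.18),loc(.055,-.045,.093)]: print(totool(P),P)
E
```

```text
t 19.9 local mm [-24.9  -7.9 107.2] F loc [-3.5  1.1 -0.3] rotY 11.2 q [ 0.32  0.54 -0.66  1.86  0.42  0.88 -0.36]
t 20.77 local mm [-227.7 -113.1  187.2] F loc [ 0.1 -0.2  0. ] rotY 10.9 q [ 0.82  0.06 -0.76  2.2   0.06  0.89  0.22]
[0.0131 0.1948 0.0077] [ 0.56753905 -0.01097351  0.18      ]
[0.0434 0.2246 0.0077] [0.59095576 0.02440527 0.18      ]
[0.0687 0.2795 0.0077] [0.63986742 0.05986862 0.18      ]
[0.0688 0.2794 0.0947] [0.63986742 0.05986862 0.093     ]
```

View pics/c7.png

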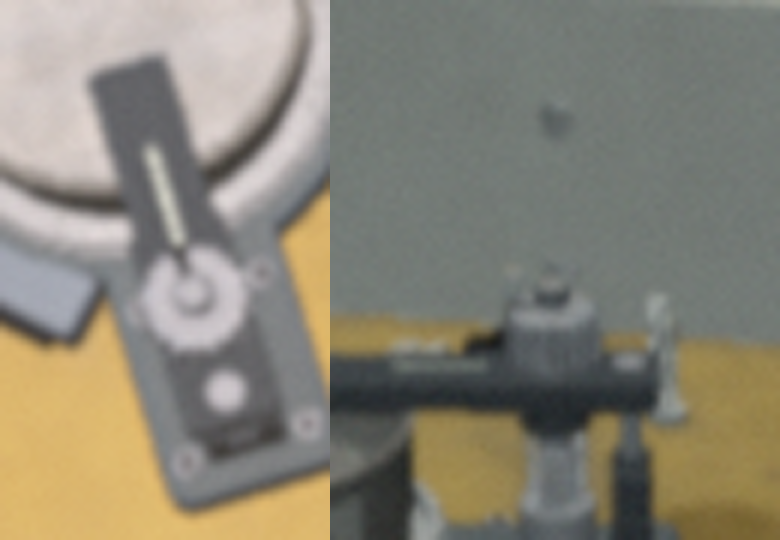

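The mark, at (183,255), is now in line with the strap's light line: two full turns. Next I bring the finger to the strap's right side, above the sieve edge.

Converted, 0.2745 m is 0.4575, 0.0687 m is 0.1145.

```bash
python3 jog.py '{"segments": [[0,0.0233,0.0917,0,0,0,0],[0,0.0467,0.1833,0.0033,0,0,0],[0,0.07,0.275,0.0067,0,0,0],[0,0.0933,0.3667,0.01,0,0,0],[0,0.1125,0.4417,0.0133,0,0,0],[0,0.1145,0.4575,0.0667,0,0,0],[0,0.1145,0.4575,0.1333,0,0,0],[0,0.1145,0.4575,0.155,0,0,0]]}' >/dev/null; sh /tmp/s.sh; python3 jog.py '{"segments": [[0,0,0,0,0,0,0]]}' >/dev/null
python3 - <<'E'
from h import *
st()
import math
c=np.array([.0017,.0006])
for al in [0,15,30,45,60,75,90]:
    u=np.array([math.cos(math.radians(al)),math.sin(math.radians(al))]);n=np.array([-u[1],u[0]])
    p=c+.05*u-.023*n;print(al,p.round(4),totool(loc(p[0],p[1],.0935)))
E
```

```text
t 21.88 local mm [ 49.2 -43.   91.5] F loc [0.9 0.2 0.7] rotY 11.2 q [ 0.33  0.69 -0.66  1.67  0.5   0.96 -0.32]
t 22.0 local mm [ 49.9 -43.6  93.9] F loc [ 0.2 -0.3  0.3] rotY 11.2 q [ 0.33  0.69 -0.67  1.67  0.5   0.96 -0.32]
0 [ 0.0517 -0.0224] [0.0212 0.0017 0.0004]
15 [ 0.0559 -0.0087] [0.0349 0.0059 0.0004]
30 [0.0565 0.0057] [0.0493 0.0063 0.0004]
45 [0.0533 0.0197] [0.0633 0.0031 0.0004]
60 [0.0466 0.0324] [ 0.0759 -0.0037  0.0005]
75 [0.0369 0.0429] [ 0.0864 -0.0135  0.0005]
90 [0.0247 0.0506] [ 0.094  -0.0257  0.0005]
```

Converted, 0.028 m is 0.0467, 0.024 m is 0.04.

```bash
python3 jog.py '{"segments": [[0,0.0117,0.0017,0,0,0,0],[0,0.0233,0.0017,0,0,0,0],[0,0.03,0.0025,0,0,0,0],[0,0.035,0.0028,0,0,0,0],[0,0.04,0.005,0,0,0,0],[0,0.0467,0.0067,0,0,0,0]]}' >/dev/null; sh /tmp/s.sh; python3 jog.py '{"segments": [[0,0.0058,0.0017,0,0,0,0],[0,0.0117,0.003,0,0,0,0],[0,0.0175,0.0033,0,0,0,0],[0,0.0233,0.0035,0,0,0,0]]}' >/dev/null; sh /tmp/s.sh
```

```text
t 22.75 local mm [ 53.9 -16.6  94. ] F loc [-1.1 -1.7  0.3] rotY 11.1 q [ 0.28  0.69 -0.67  1.66  0.5   0.96 -0.37]
t 23.25 local mm [56.1 -2.2 94.1] F loc [-0.7 -1.9  0.6] rotY 11.2 q [ 0.26  0.69 -0.67  1.66  0.5   0.97 -0.39]
```

Converted, 0.0346 m is 0.0577, 0.031 m is 0.0517.

```bash
python3 jog.py '{"segments": [[0,0.0067,0.0005,0,0,0,0],[0,0.0133,0.0007,0,0,0,0],[0,0.0208,-0.0005,0,0,0,0],[0,0.0283,-0.002,0,0,0,0],[0,0.0367,-0.0047,0,0,0,0],[0,0.0442,-0.008,0,0,0,0],[0,0.0517,-0.0117,0,0,0,0],[0,0.0577,-0.0158,0,0,0,0]]}' >/dev/null; sh /tmp/s.sh; python3 jog.py '{"segments": [[0,0.0062,-0.005,0,0,0,0],[0,0.012,-0.0103,0,0,0,0],[0,0.0175,-0.0162,0,0,0,0],[0,0.0222,-0.0225,0,0,0,0],[0,0.0267,-0.0292,0,0,0,0],[0,0.0303,-0.0365,0,0,0,0]]}' >/dev/null; sh /tmp/s.sh
```

```text
t 24.25 local mm [46.6 32.6 94.1] F loc [ 0.2 -1.9 -0.1] rotY 11.2 q [ 0.22  0.68 -0.67  1.69  0.5   0.95 -0.45]
t 25.0 local mm [24.7 50.8 94.1] F loc [ 1.2 -1.1 -0.1] rotY 11.2 q [ 0.2   0.65 -0.68  1.74  0.49  0.93 -0.49]
```

Converted, -0.18 m is -0.3, -0.13 m is -0.2167.

```bash
python3 jog.py '{"segments": [[0,0,0.01,0,0,0,0],[0,0.0033,0.02,-0.0167,0,0,0],[0,0.0033,0.02,-0.0833,0,0,0],[0,0,0.02,-0.1667,0,0,0],[0,-0.05,-0.05,-0.1833,0,0,0],[0,-0.1,-0.1333,-0.1833,0,0,0],[0,-0.15,-0.2167,-0.1833,0,0,0],[0,-0.2,-0.3,-0.1833,0,0,0]]}' >/dev/null; sh /tmp/s.sh;python3 jog.py '{"segments": [[0,-0.0417,-0.075,0,0,0,0],[0,-0.0667,-0.125,0,0,0,0],[0,-0.0667,-0.125,0,0,0,0]]}' >/dev/null; sh /tmp/s.sh
python3 - <<'E'
from h import *
t=optics.get_image('top');s=optics.get_image('side');cv2.imwrite('pics/c8.png',np.hstack([crop(t,190,100,110,148,4),crop(s,220,150,90,148,4)])[:592])
E
```

```text
t 26.0 local mm [-156.7  -69.   204.6] F loc [ 1.3 -2.3  1.6] rotY 11.2 q [ 0.71  0.18 -0.83  2.06  0.16  0.96 -0.01]
t 26.38 local mm [-231.9 -109.1  204.8] F loc [ 1.1 -0.1  0.6] rotY 11.0 q [ 0.88  0.02 -0.8   2.19  0.02  0.94  0.26]
```

View pics/c8.png

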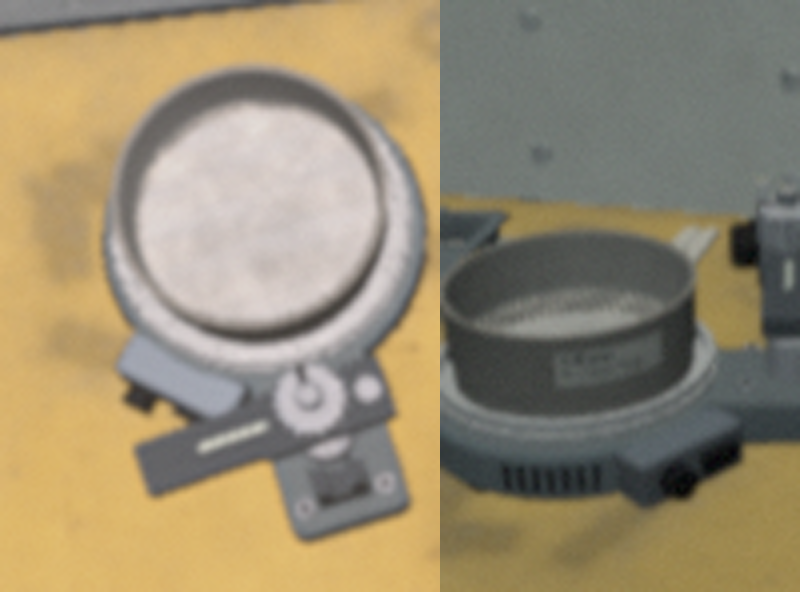

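The strap is now at about 89°, with its light line running (265,428) to (200,448), clear of the sieve. The sieve stands in its seat and the nut mark still points to it, at (300,372). I'm handing it in.

```bash
python3 -c "
from workcell import robot, optics
print(robot.job_done())"
```

```text
the job is handed in; nothing more can be done
None
```

The job is handed in (no verdict shown): the nut is two full turns loose, the strap is swung about 89° counter-clockwise clear of the sieve, and the sieve is still in its seat, all checked in the last picture; I didn't re-check the loose things lying about.

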